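# Load the specimen carrier under the bridge camera

### The arm

A 6-joint arm with a two-finger parallel gripper is mounted at the origin on the work surface. World frame = base frame: x ahead of the robot, y to its left, z up, the work surface at z = 0. Lengths are in m, angles in degrees, forces in N, time in s.
With the tool pointing down it reaches from about 0.375 to 0.9 m from the base axis. Payload 3.1 kg.
Tool frame: the origin (TCP) lies midway between the tips of the shut fingers; the grasp point (between the pads) lies 19 mm behind it; x points along the fingers, z is the direction in which the jaws open and shut, and the axes are right-handed (so a half turn about x gives the same grasp; the last joint's range is limited). The gripper opens to 87 mm and grips with 3 to 60 N. Pads are 19 mm wide; open, the fingers measure 117 mm over their backs; the gripper's body (75 mm by 190 mm) begins 51 mm behind the grasp point.
Start: joints at [56.179, 30.224, 82.088, -0, 67.689, -10.227], TCP at [0.25, 0.573, 0.223] pointing down, gripper open.
Joint ranges: [-176.69, 176.69], [-43.24, 126.21], [12.49, 139.97], [-82, 262], [0, 151.66], [-163.58, 163.58]. Speed limits (degrees/s): [159.86, 159.86, 180, 180, 180, 180].

### API

Orientations are given as a 3x3 rotation matrix whose columns are the frame's x, y, z axes.
In Python, from rig import * gives the robot as it stands.
- The arm moves only by the tool play_rows, never from a script. Its argument "rows" is a list that holds one entry, the list of rows, each a list of 7 numbers: the shift along the tool's x, y, z in m, then the turn, a rotation vector about the tool's x, y, z in degrees, then the finger opening in m, from 0 to 0.087. A call has 1 to 12 rows; each row is the pose to reach, as a shift and turn from the pose commanded when the call began, along the tool's axes at that moment; what a row does not reach only later rows make up. A row lasts 1/10 s, in which the tool goes at most 50 mm and 8.59 degrees, less where a joint would pass 70% of its speed; a pose out of reach is approached as far as the arm can. A call with a gripper value outside its range is refused whole. The fingers move at their own pace and stop on an object; the grip force is fixed at half the most. Time passes only in rows, so rows that repeat a pose let the fingers close. It gives the time, the measured TCP pose, the force and the opening at its end, in the units of the state.
- read_state(): the state, without advancing time (a new reading comes with each control period).
- capture(name): name is "scene" or "top"; returns a dict with "pixels" (480x640x3 uint8, red, green, blue), "intrinsics" (3x3 intrinsics, pixels), "rvec" (rotation vector, rad) and "tvec" (3), from world to camera coordinates, as OpenCV has them. Camera axes: x right, y down, z forward; pixel columns grow to the right and rows downward; lengths in m; the calibration is good to about 2 mm. A picture is of the moment at which its call begins. There is no depth.
- hand_in(): hands the job in, once; it reports no verdict.
Trained networks look in the newest picture that a camera, given by its name, has taken for a name from the list of things; names that differ only in an ending like _2 or _b are one class to them, and where a whole thing is asked for, a point or a joint stands for the part that bears it (a point fixed in the world has none). Each returns a list of dicts, best first, with "p" (0 to 1); they miss things now and then, are a little off and sometimes report something else, mostly with a low value. They report only what shows in the picture. A call takes as long as a camera call. They do not tell look-alikes from the thing itself.
- trace(camera, target): "mask" (480x640 bool, what is visible of it) and "at" ([column, row] in pixels, amid what is visible of it).
The state is a dict: "time_s": time; "joint_positions": joint angles; "qvel": joint speeds; "tau": joint torques, N m; "position": TCP position; "tcp_rot": TCP orientation; "force": force on the tool from outside, world axes, zero at the start; "moment": the same for the moment, N m; "opening": opening from 0.0 (shut) to 1.0 (fully open).
Only numpy, scipy, OpenCV 4.12 (cv2) and the standard library are available. Lean on these libraries where they do the work, as an engineer would, in place of code of your own. Each camera call takes 0.05 s, during which the arm holds its last target.

### The job

Push the flat specimen carrier along the bench, its round specimen cell first, under the low white camera bridge until it is fully home against the stop block behind the bridge, then press the black shutter button right down to take the picture and let go of it. The carrier must only be pushed with the fingers and stay flat on the bench, never lifted or tipped; do not press the shutter before the carrier is home, do not bump the camera bridge with the robot, and leave the other things on the bench where they are.

Things in the scene. Friction and masses are not known exactly. Their poses are not given: they have to be found in the camera images.
- bridge: Low white camera bridge fixed to the bench. Origin on the bench under the lens axis; +x is the way the carrier goes in, z up. Crossbar x -22 to +22 mm, y -75 to +75, underside 23 and top 39 mm high; posts at |y| 51 to 75. Lens and camera head (56 x 64 mm) on top, up to 157 mm. The carrier is home when its origin is at x = -35 mm, y = 0 here, axes parallel.
- mouth (a point): Point on the bench midway between the outer ends of the two aluminium guide rails, at x = -85 mm of the bridge. The rails are 10 mm high, belong to the bridge, and flare: inner faces at y = +-58 mm here, closing to y = +-38 mm at bridge x = -50 mm and straight from there to +35 mm.
- stop (a point): Middle of the face of the aluminium stop block (14 mm high) behind the bridge, at bridge x = +35 mm; the carrier's leading end rests against it when home.
- carrier: Loose aluminium specimen carrier, about 0.3 kg, flat on the bench. Plate 140 (x) x 70 (y) x 10 mm; origin at the centre of its underside, +x to the leading end (x = +70 mm). Round white specimen cell, 48 mm across, at x = +35 mm, top 18 mm high. Starts in front of the bridge, 145 to 200 mm short of home, up to 30 mm and 0.3 rad out of line with the rails.
- lip (a point): Middle of the flat outer face (70 mm wide) of the upright lip at the carrier's trailing end, carrier x = -70 mm: the place to push. The lip is 12 mm thick and 28 mm high over the bench, too high to pass under the bridge; when the carrier is home this face is 83 mm in front of the crossbar.
- shutter (a joint): Travel of the shutter button, m: 0 released, 0.006 fully down; a spring needing about 5 N at full travel brings it back. Pressed counts from 0.004.
- shutter_top (a point): Centre of the top face of the black round shutter button (32 mm across), on a grey housing fixed to the bench; it is pressed straight down.
- dish: Clear covered round dish, 80 mm across, 15 mm high, loose; leave it alone. Origin at the centre of its underside.
- jar: Glass jar with steel cap, 66 mm across, 90 mm high, loose; leave it alone. Origin at the centre of its underside.
- slidebox: Grey box for glass slides, 85 x 120 x 34 mm, loose; leave it alone. Origin at the centre of its underside.
- forceps: Steel forceps lying flat, about 125 mm long along their x, 8 mm high, loose; leave it alone. Origin at the centre of its underside.
- cap: Round steel lens cap, 38 mm across, 24 mm high, loose; leave it alone. Origin at the centre of its underside.
- mouse: Grey computer mouse, 105 x 60 x 32 mm, loose; leave it alone. Origin at the centre of its underside.
There are look-alikes about, which are no part of the job. What is shaped like the carrier but brown or yellow is not meant. Leave any turquoise look-alike of the part that bears shutter alone.

How it is judged:
By the outcome, as a careful person would: the job done as asked, in the order asked, and still so for the second after the job is handed in, with the robot touching nothing.
It also fails if it takes over 64 s, if anything falls off the work surface, if the arm or the gripper's body presses on something with over 40 N, if the wrist force passes 120 N, or if a joint passes its speed limit or range.

## Working session

There is one attempt and no reset: what is moved stays moved. The work goes in short steps, Python scripts to look and compute and a tool call to move; the robot and the scene stay as the last step left them, time stands still between calls to the robot, and variables do not carry over. Pictures are saved under pics/ and viewed, and the job is handed in when it is done.

Besides the shell and the picture viewer there is one more tool, called after ">>>" as name(argument=value, ...) on one line, values as JSON. play_rows: Moves the arm, as the interface text tells. Its arguments: {"type":"object","properties":{"rows":{"type":"array"}},"required":["rows"]}

```bash
mkdir -p pics; ls; python3 - <<'E'
from rig import *
import cv2
for n in ["scene","top"]:
    c=capture(n); cv2.imwrite(f"pics/{n}0.png",c["pixels"][:,:,::-1])
    print(n,c["intrinsics"],c["rvec"],c["tvec"])
s=read_state(); print(s)
E
```

```text
pics
scene [[457.24466189   0.         318.38851015]
 [  0.         457.24466189 241.0646394 ]
 [  0.           0.           1.        ]] [ 2.35005284  0.88672194 -0.30992796] [-0.38543194 -0.26530525  1.4190764 ]
top [[437.73567192   0.         321.45408155]
 [  0.         437.73567192 241.7114291 ]
 [  0.           0.           1.        ]] [ 2.13274289 -2.13974275  0.18579376] [-0.04505309  0.5195896   0.94931556]
{'time_s': 0.1, 'joint_positions': array([ 5.61781577e+01,  3.02739812e+01,  8.21490443e+01, -1.70449624e-04,
        6.76900061e+01, -1.02264514e+01]), 'qvel': array([-0.08074254, -0.1600204 , -0.19986536, -0.07709017,  0.17418316,
       -0.05890801]), 'tau': array([-4.35556840e-04, -4.40988743e+01, -1.77149820e+01,  6.34775637e-02,
        5.34046255e-02, -6.94601317e-05]), 'position': array([0.24976271, 0.57220273, 0.22166583]), 'tcp_rot': array([[-1.09578221e-03, -9.16395195e-01,  4.00273215e-01],
       [-1.64045541e-03,  4.00274564e-01,  9.16393792e-01],
       [-9.99998054e-01,  3.47537654e-04, -1.94191920e-03]]), 'force': array([ 0.87296122, -0.39933797, -0.36784266]), 'moment': array([-0.01972577,  0.01201528, -0.00091258]), 'opening': 1.0006728624058587}
```

View pics/scene0.png

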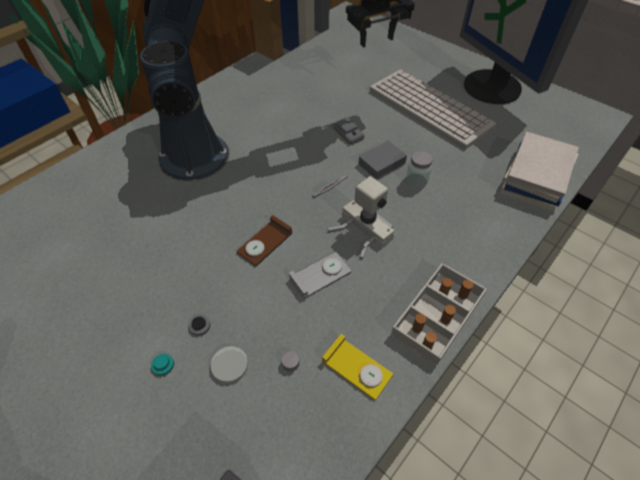

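View pics/top0.png

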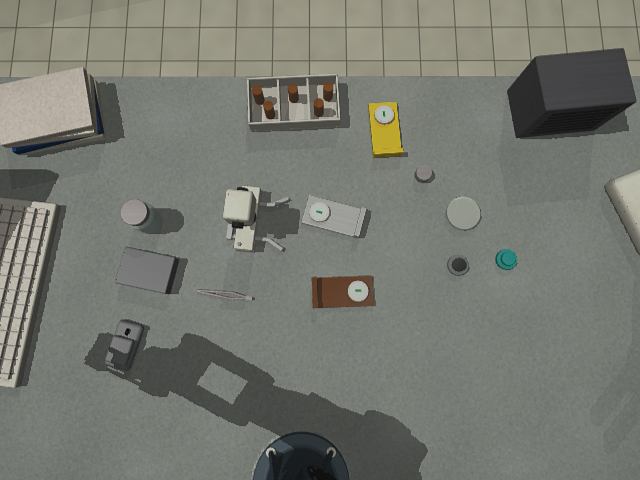

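The scene view shows the silver carrier at (320,272), and the top view shows it at (335,215). The look-alikes are brown at (343,291) and yellow at (385,130) in the top view. The bridge is at (243,220). The black shutter is at (458,265) and its turquoise look-alike at (507,260).

```bash
cat > h.py <<'E'
from rig import *
import numpy as np, cv2
def ray(c,uv,z):
    R=cv2.Rodrigues(np.array(c["rvec"],float))[0];t=np.array(c["tvec"],float).ravel()
    d=R.T@np.linalg.inv(c["intrinsics"])@np.array([uv[0],uv[1],1.]);o=-R.T@t
    return o+d*(z-o[2])/d[2]
def proj(c,P):
    return cv2.projectPoints(np.array(P,float).reshape(-1,3),np.array(c["rvec"],float),np.array(c["tvec"],float),c["intrinsics"],None)[0].reshape(-1,2)
def crop(c,name,x0,y0,x1,y1,k,pts=None):
    im=cv2.resize(c["pixels"][y0:y1,x0:x1,::-1],None,fx=k,fy=k,interpolation=cv2.INTER_CUBIC)
    if pts is not None:
        for p,col in pts: cv2.circle(im,(int((p[0]-x0+.5)*k),int((p[1]-y0+.5)*k)),2,col,-1)
    cv2.imwrite("pics/"+name,im)
E
python3 - <<'E'
from h import *
for n in ["scene","top"]:
    c=capture(n)
    for t in ["carrier","bridge","shutter","dish","cap","lip","mouth","stop","shutter_top","jar","forceps","slidebox"]:
        try:
            for r in trace(n,t)[:4]:
                m=r["mask"]; ys,xs=np.nonzero(m)
                print(n,t,round(r["p"],2),np.round(r["at"],1),m.sum(),xs.min() if len(xs) else None, np.round(ray(c,r["at"],0.01),3))
        except Exception as e: print(t,e)
    if n=="top": crop(c,"topc.png",210,170,380,260,4.7)
    else: crop(c,"scenec.png",270,160,410,310,4)
    if n=="top": crop(c,"topb.png",400,140,530,280,4)
E
```

```text
scene carrier 0.84 [318.7 276.3] 1463 289 [ 0.59  -0.085  0.01 ]
scene carrier 0.72 [265.4 242.4] 1316 237 [ 0.415 -0.098  0.01 ]
scene carrier 0.67 [357.8 368.7] 2212 321 [ 0.811 -0.207  0.01 ]
scene bridge 0.96 [371.1 212.3] 2101 329 [0.56  0.168 0.01 ]
scene bridge 0.71 [346.4 129.2] 423 334 [0.283 0.399 0.01 ]
scene shutter 0.65 [203.3 321.8] 162 192 [ 0.473 -0.355  0.01 ]
scene shutter 0.55 [161.3 362.8] 189 154 [ 0.481 -0.48   0.01 ]
scene dish 0.6 [231.3 361.6] 1031 212 [ 0.594 -0.377  0.01 ]
scene cap 0.71 [287.1 359.6] 295 282 [ 0.682 -0.293  0.01 ]
scene lip 0.92 [265.3 240. ] 1343 237 [ 0.41  -0.092  0.01 ]
scene lip 0.88 [318.5 277.6] 1413 289 [ 0.593 -0.088  0.01 ]
scene lip 0.85 [357.9 370.4] 2203 322 [ 0.814 -0.21   0.01 ]
scene mouth 0.79 [370.3 214. ] 2150 329 [0.562 0.161 0.01 ]
scene stop 0.63 [370.2 215.9] 2146 328 [0.566 0.156 0.01 ]
scene stop 0.41 [321.6 276.1] 1496 288 [ 0.595 -0.08   0.01 ]
scene shutter_top 0.67 [161.2 361.3] 175 154 [ 0.478 -0.478  0.01 ]
scene shutter_top 0.64 [194.5 325.6] 139 192 [ 0.465 -0.374  0.01 ]
scene jar 0.91 [419.1 167.5] 779 40
[... 830 characters left out ...]
331.7 215.9] 1810 301 [ 0.587 -0.071  0.01 ]
top lip 0.8 [343.8 291.3] 1863 312 [ 0.409 -0.098  0.01 ]
top lip 0.77 [329.5 214.4] 1785 302 [ 0.591 -0.066  0.01 ]
top lip 0.61 [387.  125.5] 1611 367 [ 0.815 -0.209  0.01 ]
top mouth 0.89 [245.8 216.4] 2118 223 [0.586 0.132 0.01 ]
top stop 0.89 [243.9 215. ] 2226 223 [0.59  0.137 0.01 ]
top shutter_top 0.68 [508.7 257.6] 168 501 [ 0.486 -0.485  0.01 ]
top shutter_top 0.59 [458.7 262.5] 132 453 [ 0.475 -0.367  0.01 ]
top jar 0.95 [141.3 217.6] 1047 121 [0.584 0.379 0.01 ]
top jar 0.28 [423.6 175.1] 215 416 [ 0.687 -0.294  0.01 ]
top forceps 0.6 [225.5 292.2] 350 197 [0.408 0.174 0.01 ]
top slidebox 0.88 [148.3 268.3] 2169 115 [0.464 0.355 0.01 ]
```

View pics/topc.png

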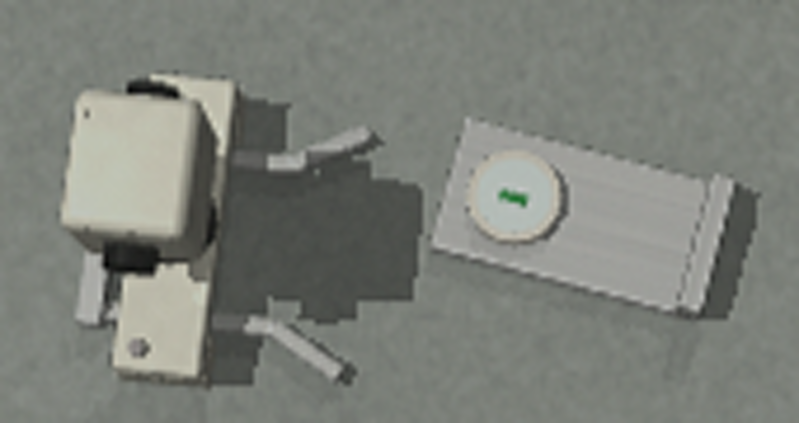

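View pics/scenec.png

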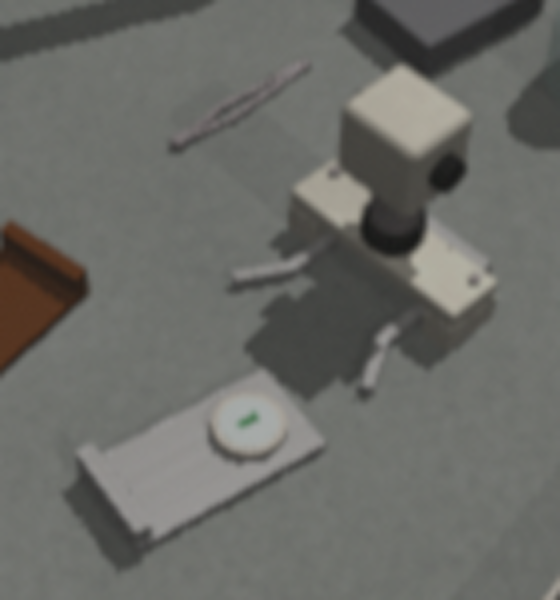

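View pics/topb.png

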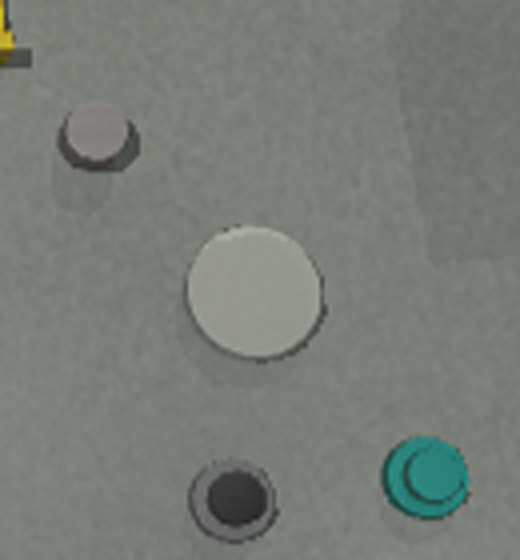

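```bash
cat > fit.py <<'E'
from h import *
from scipy.optimize import least_squares
def fit(obs,x0):
    def pts(x,P):
        P=np.array(P,float)/1000; c,s=np.cos(x[2]),np.sin(x[2])
        return np.c_[x[0]+c*P[:,0]-s*P[:,1],x[1]+s*P[:,0]+c*P[:,1],P[:,2]]
    f=lambda x:np.concatenate([(proj(c,pts(x,P))-np.array(uv)).ravel() for c,P,uv in obs])
    r=least_squares(f,x0,loss="soft_l1")
    return r.x,np.round(f(r.x),1)
E
python3 - <<'E'
from fit import *
T=capture("top");S=capture("scene")
t=lambda a:np.array(a,float)/4.7+[210,170]-.4
s=lambda a:np.array(a,float)/4+[270,160]-.4
Pb=[(-22,-75,39),(-22,75,39),(22,75,39),(22,-75,39)]
tb=t([(238,84),(209,372),(113,367),(155,75)])
Pbs=[(-22,75,39),(22,75,39),(-22,-75,39),(22,-75,39)]
sb=s([(293,190),(335,163),(457,316),(495,281)])
for o in ([(T,Pb,tb)],[(S,Pbs,sb)],[(T,Pb,tb),(S,Pbs,sb)]):
    x,r=fit(o,[.58,.12,1.57]); print("bridge",x,np.degrees(x[2]),r)
B=x
Pc=[(70,-35,10),(70,35,10),(-70,-35,28),(-70,35,28),(35,0,18)]
tc=t([(468,118),(433,245),(736,184),(700,312),(515,196)])
Ps=[(70,35,10),(70,-35,10),(-70,35,28),(-70,-35,28),(35,0,18)]
sc=s([(265,372),(325,440),(80,450),(137,540),(248,420)])
for o in ([(T,Pc,tc)],[(S,Ps,sc)],[(T,Pc,tc),(S,Ps,sc)]):
    x,r=fit(o,[.58,-.07,1.57]); print("carrier",x,np.degrees(x[2]),r)
C=x
b=np.array([np.cos(B[2]),np.sin(B[2])]);n=np.array([-b[1],b[0]])
d=C[:2]-B[:2]; print("carrier in bridge",d@b,d@n,np.degrees(C[2]-B[2]))
crop(S,"shs.png",140,300,260,400,6)
def P3(x,P):
    P=np.array(P,float)/1000;c,s_=np.cos(x[2]),np.sin(x[2]);return np.c_[x[0]+c*P[:,0]-s_*P[:,1],x[1]+s_*P[:,0]+c*P[:,1],P[:,2]]
rail=[(-85,58,10),(-50,38,10),(-85,-58,10),(-50,-38,10),(35,0,14)]
crop(T,"ov.png",210,170,380,260,4.7,[(p,(0,0,255)) for p in proj(T,P3(B,rail+Pb))]+[(p,(255,0,0)) for p in proj(T,P3(C,Pc))])
E
```

```text
bridge [0.57846416 0.12269945 1.47736002] 84.64649400991547 [ 0.6 -1.  -0.6  1.2  0.5  0.5 -0.5 -0.7]
bridge [0.58022262 0.12347419 1.47614449] 84.57684903660757 [-0.9  0.1  0.  -1.4 -0.3  0.5  1.6  0.1]
bridge [0.57932166 0.12301699 1.47696938] 84.62411211668014 [ 0.5 -1.3 -0.8  0.8  0.4  0.1 -0.6 -1.1 -1.2  0.1 -0.3 -1.5 -0.6  0.5
  1.3 -0. ]
carrier [ 0.58692758 -0.07557432  1.28981416] 73.90090797920092 [ 0.  -0.3 -0.8  0.2  0.3 -0.5  0.2  0.6  0.1 -0. ]
carrier [ 0.58807967 -0.07583462  1.30938357] 75.02215244356168 [-0.4 -1.2  0.6  0.6 -1.   0.6  0.1 -1.3  0.4  0.6]
carrier [ 0.58742126 -0.07561217  1.2987112 ] 74.41067030606338 [-0.2 -0.3 -0.7  0.3  0.3 -1.   0.4  0.2  0.  -0.1 -0.2 -1.2  0.5  0.6
 -1.2  0.1 -0.3 -1.7  0.4  0.5]
carrier in bridge -0.1969966470066289 -0.026673406779216625 -10.213441810616757
```

View pics/ov.png

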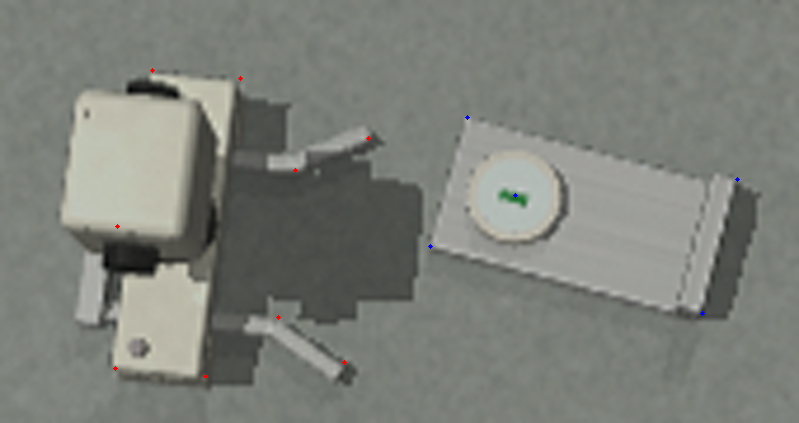

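View pics/shs.png

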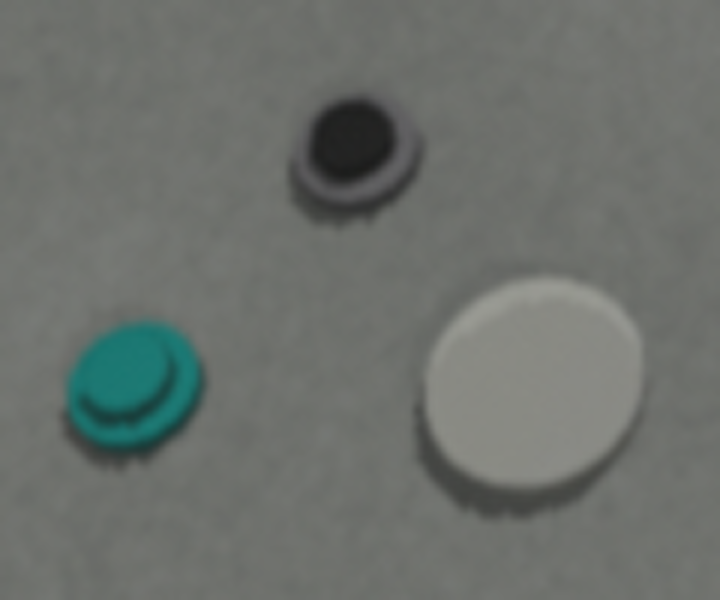

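Both views agree to about 2 mm. The carrier is at (-197, -27) mm and -10° in the bridge frame. I'll first square it up by pushing its long side with spread fingers, then push the lip home.

```bash
cat >> fit.py <<'E'
B=np.array([.57932,.12302,np.radians(84.62)])
b=np.array([np.cos(B[2]),np.sin(B[2])]);n=np.array([-b[1],b[0]])
from scipy.spatial.transform import Rotation as Ro
def go(xw,yw,z,heading):
    "tool-frame shift and turn from measured pose to target (tool down, jaw heading deg)"
    s=read_state();R=np.array(s["tcp_rot"]);p=np.array(s["position"])
    h=np.radians(heading);Z=np.array([np.cos(h),np.sin(h),0]);X=np.array([0,0,-1.]);Y=np.cross(Z,X)
    Rt=np.c_[X,Y,Z]
    print("t",s["time_s"],"pos",p.round(4),"shift",(R.T@(np.array([xw,yw,z])-p)).round(4),"turn",Ro.from_matrix(R.T@Rt).as_rotvec(degrees=True).round(2),"F",np.round(s["force"],1))
def gob(x,y,z,dh=0):
    w=B[:2]+x*b+y*n; go(w[0],w[1],z,84.62+dh)
def inb():
    p=read_state()["position"][:2]-B[:2]; return p@b,p@n
E
python3 - <<'E'
from fit import *
gob(-.197,-.105,.1)
T=capture("top");S=capture("scene")
from scipy.optimize import least_squares
ut=[458.85,263.85];us=[198.25,322.6]
r=least_squares(lambda P:np.r_[proj(T,P)[0]-ut,proj(S,P)[0]-us],[.47,-.37,.02]);print(r.x,r.fun)
for z in(.02,.03,.04):print(z,ray(T,ut,z),ray(S,us,z))
print(ray(T,(1.0*237/4+399.6,(497+33)/4+139.6),0.03))
E
```

```text
t 1.5 pos [0.2501 0.5727 0.2226] shift [ 0.1226 -0.643  -0.4347] turn [-18.21   0.     0.  ] F [ 1.1 -0.7 -0.2]
[ 0.47063558 -0.36497176  0.01802233] [ 0.21687627  0.15148872  0.26273403 -0.01272329]
0.02 [ 0.47075802 -0.36385261  0.02      ] [ 0.47133336 -0.36577343  0.02      ]
0.03 [ 0.46958801 -0.36063381  0.03      ] [ 0.47702353 -0.36771123  0.03      ]
0.04 [ 0.468418   -0.35741501  0.04      ] [ 0.4827137  -0.36964903  0.04      ]
[ 0.4506913  -0.35956998  0.03      ]
```

>>> play_rows(rows=[[[-0.03,-0.045,-0.03,-2,0,0,0.087],[-0.03,-0.085,-0.057,-4,0,0,0.087],[-0.03,-0.125,-0.085,-6,0,0,0.087],[-0.03,-0.165,-0.112,-8,0,0,0.087],[-0.03,-0.205,-0.139,-10,0,0,0.087],[-0.03,-0.245,-0.166,-12,0,0,0.087],[-0.03,-0.285,-0.193,-14,0,0,0.087],[-0.03,-0.325,-0.22,-16,0,0,0.087],[-0.03,-0.365,-0.247,-18.2,0,0,0.087],[-0.03,-0.405,-0.274,-18.2,0,0,0.087],[-0.03,-0.445,-0.301,-18.2,0,0,0.087],[-0.03,-0.485,-0.328,-18.2,0,0,0.087]]])

```text
time_s: 2.8
position: [0.5642, 0.0762, 0.2528]
tcp_rot: [[0.0, -0.996, 0.094], [0.0, 0.094, 0.996], [-1.0, -0.0, 0.0]]
force: [0.4, 0.6, -0.2]
opening: 0.998
```

```bash
python3 - <<'E'
from fit import *
gob(-.197,-.105,.1)
E
```

```text
t 2.8 pos [0.5642 0.0762 0.2528] shift [ 0.1528 -0.1157 -0.1489] turn [-0.03  0.01  0.03] F [ 0.4  0.6 -0.2]
```

>>> play_rows(rows=[[[0,-0.03,-0.038,0,0,0,0.087],[0,-0.06,-0.075,0,0,0,0.087],[0,-0.09,-0.112,0,0,0,0.087],[0,-0.116,-0.149,0,0,0,0.087],[0.04,-0.116,-0.149,0,0,0,0.087],[0.08,-0.116,-0.149,0,0,0,0.087],[0.12,-0.116,-0.149,0,0,0,0.087],[0.153,-0.116,-0.149,0,0,0,0.087],[0.153,-0.116,-0.149,0,0,0,0.087]]])

```text
time_s: 3.7
position: [0.6606, -0.0802, 0.0941]
tcp_rot: [[-0.011, -0.995, 0.094], [0.003, 0.094, 0.996], [-1.0, 0.012, 0.002]]
force: [-1.2, -0.1, 0.2]
opening: 1.001
```

```bash
python3 - <<'E'
from fit import *
gob(-.197,-.105,.005)
for k in("top","scene"):
    c=capture(k);cv2.imwrite(f"pics/{k}1.png",c["pixels"][:,:,::-1])
E
```

```text
t 3.7 pos [ 0.6606 -0.0802  0.0941] shift [ 0.089  -0.006  -0.0025] turn [-0.03  0.13 -0.66] F [-1.2 -0.1  0.2]
```

View pics/top1.png

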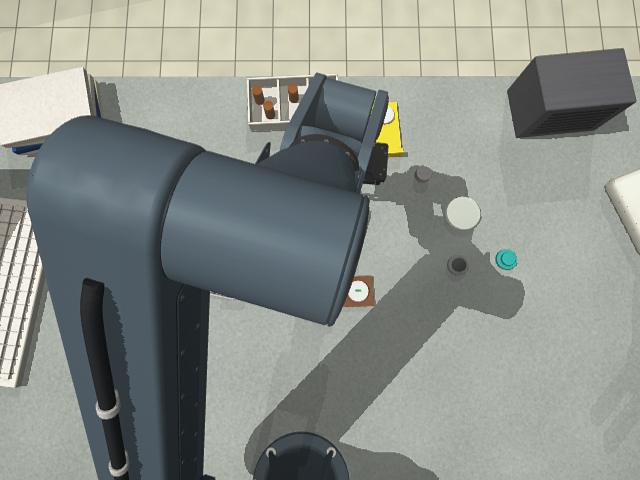

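View pics/scene1.png

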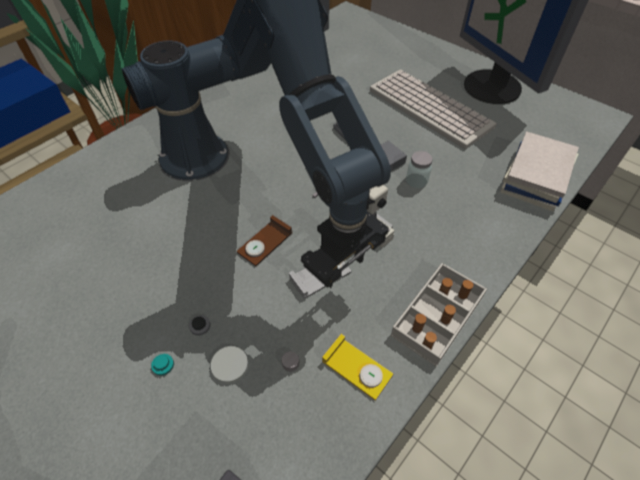

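```bash
python3 - <<'E'
from fit import *
gob(-.197,-.105,.005)
E
```

```text
t 3.8 pos [ 0.6649 -0.0812  0.0996] shift [ 0.0946 -0.0007 -0.0017] turn [-0.01  0.   -0.03] F [0.4 0.1 0.2]
```

>>> play_rows(rows=[[[0.03,0,0,0,0,0,0.087],[0.06,0,0,0,0,0,0.087],[0.08,0,0,0,0,0,0.087],[0.088,0,0,0,0,0,0.087],[0.093,0,0,0,0,0,0.087],[0.094,0,0,0,0,0,0.087],[0.094,0,0,0,0,0,0.087]]])

```text
time_s: 4.5
position: [0.6659, -0.0815, 0.0071]
tcp_rot: [[0.003, -0.996, 0.094], [-0.001, 0.094, 0.996], [-1.0, -0.003, -0.001]]
force: [-0.2, 0.0, 0.8]
opening: 0.999
```

```bash
python3 - <<'E'
from fit import *
gob(-.197,-.047,.005)
S=capture("scene");crop(S,"s2.png",260,180,420,330,4)
E
```

```text
t 4.5 pos [ 0.6659 -0.0815  0.0071] shift [ 0.002   0.0584 -0.0015] turn [-0.01 -0.03  0.16] F [-0.2  0.   0.8]
```

View pics/s2.png

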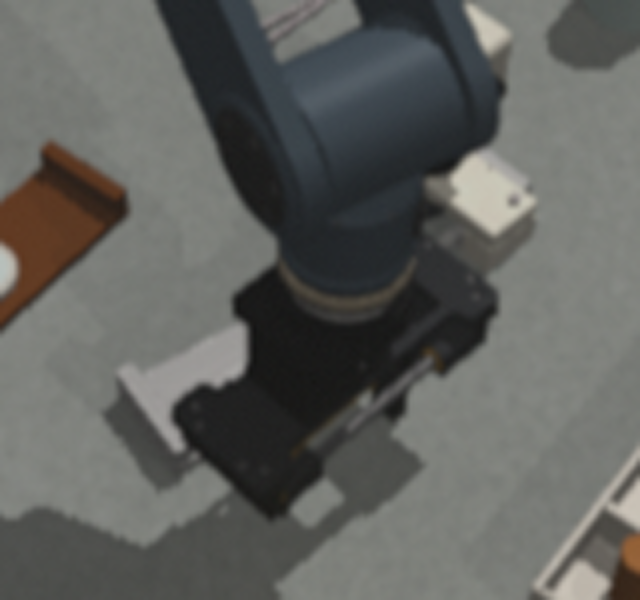

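The gripper is low beside the carrier with clear space around it, and its wide side runs along the carrier. Now I'll push sideways.

>>> play_rows(rows=[[[0.001,0.008,-0.002,0,0,0,0.087],[0.001,0.014,-0.002,0,0,0,0.087],[0.001,0.018,-0.002,0,0,0,0.087],[0.001,0.021,-0.002,0,0,0,0.087],[0.001,0.024,-0.002,0,0,0,0.087],[0.001,0.027,-0.002,0,0,0,0.087],[0.001,0.03,-0.002,0,0,0,0.087],[0.001,0.033,-0.002,0,0,0,0.087],[0.001,0.036,-0.002,0,0,0,0.087],[0.001,0.039,-0.002,0,0,0,0.087],[0.001,0.042,-0.002,0,0,0,0.087],[0.001,0.042,-0.002,0,0,0,0.087]]])

```text
time_s: 5.75
position: [0.6222, -0.0792, 0.0046]
tcp_rot: [[-0.001, -0.996, 0.094], [0.0, 0.094, 0.996], [-1.0, 0.001, -0.0]]
force: [1.4, 0.2, 1.2]
opening: 0.997
```

```bash
python3 - <<'E'
from fit import *
gob(-.197,-.047,.005)
S=capture("scene");crop(S,"s3.png",260,180,420,330,4)
E
```

```text
t 5.75 pos [ 0.6222 -0.0792  0.0046] shift [-0.0004  0.0146  0.0003] turn [-0.01 -0.   -0.04] F [1.4 0.2 1.2]
```

View pics/s3.png

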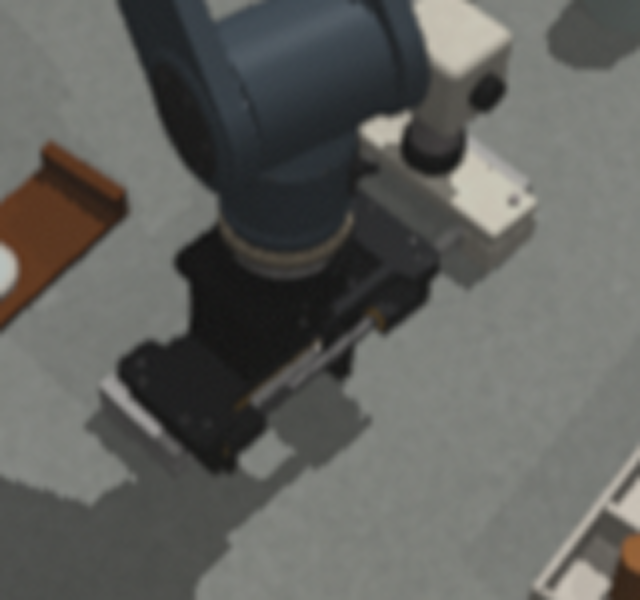

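The carrier now lies parallel to the gripper. I'll finish the sideways push, then back off and look.

>>> play_rows(rows=[[[0,0.003,0,0,0,0,0.087],[0,0.006,0,0,0,0,0.087],[0,0.009,0,0,0,0,0.087],[0,0.012,0,0,0,0,0.087],[0,0.015,0,0,0,0,0.087],[0,0.0155,0,0,0,0,0.087],[0,0.0155,0,0,0,0,0.087],[0,0.005,0,0,0,0,0.087],[0,-0.03,0,0,0,0,0.087],[-0.03,-0.07,-0.03,0,0,0,0.087],[-0.08,-0.09,-0.07,0,0,0,0.087],[-0.13,-0.09,-0.11,0,0,0,0.087]]])

```text
time_s: 7.0
position: [0.7018, -0.1738, 0.1053]
tcp_rot: [[-0.002, -0.996, 0.092], [0.001, 0.092, 0.996], [-1.0, 0.002, 0.001]]
force: [1.0, -0.1, -0.4]
opening: 0.998
```

```bash
python3 - <<'E'
from fit import *
S=capture("scene");crop(S,"s4.png",260,180,420,330,4)
S=capture("top");crop(S,"t4.png",210,170,380,260,4.7)
E
```

```text
(no output)
```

View pics/s4.png

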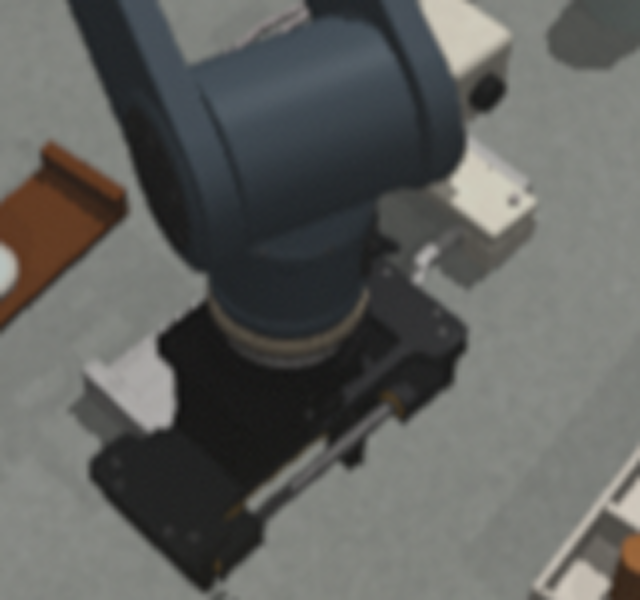

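View pics/t4.png

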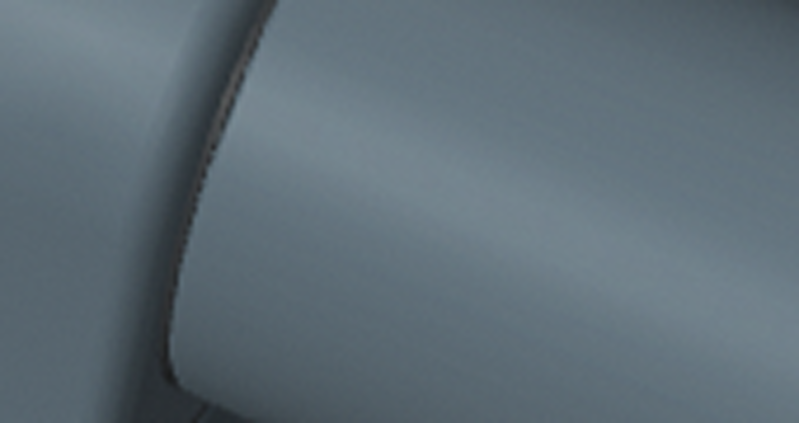

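```bash
python3 - <<'E'
from fit import *
gob(-.38,0,.10,-90)
E
```

```text
t 7.1 pos [ 0.7054 -0.18    0.1121] shift [ 0.0107  0.1537 -0.0907] turn [89.78  0.3   0.82] F [ 0.3 -0.7  0.2]
```

>>> play_rows(rows=[[[0,0.01,-0.02,8.2,0,0,0.087],[0,0.02,-0.04,16.4,0,0,0.087],[0,0.035,-0.06,24.5,0,0,0.08],[0,0.05,-0.08,32.7,0,0,0.07],[0,0.07,-0.091,40.9,0,0,0.06],[0,0.09,-0.091,49.1,0,0,0.05],[0,0.11,-0.091,57.3,0,0,0.04],[0,0.13,-0.091,65.5,0,0,0.04],[0,0.154,-0.091,73.6,0,0,0.04],[0,0.154,-0.091,81.8,0,0,0.04],[0,0.154,-0.091,90,0,0,0.04],[0,0.154,-0.091,90,0,0,0.04]]])

```text
time_s: 8.3
position: [0.5377, -0.2485, 0.1046]
tcp_rot: [[-0.003, 0.094, 0.996], [0.002, 0.996, -0.094], [-1.0, 0.002, -0.003]]
force: [-0.9, 0.0, -0.7]
opening: 0.466
```

```bash
python3 - <<'E'
from fit import *
S=capture("scene");crop(S,"s5.png",260,180,420,330,4)
S=capture("top");crop(S,"t5.png",210,170,380,260,4.7)
gob(-.33,0,.01,-90)
E
```

```text
t 8.4 pos [ 0.5382 -0.2489  0.1048] shift [0.0948 0.044  0.0064] turn [ 0.18 -0.12 -0.07] F [0.8 0.9 0.2]
```

View pics/s5.png

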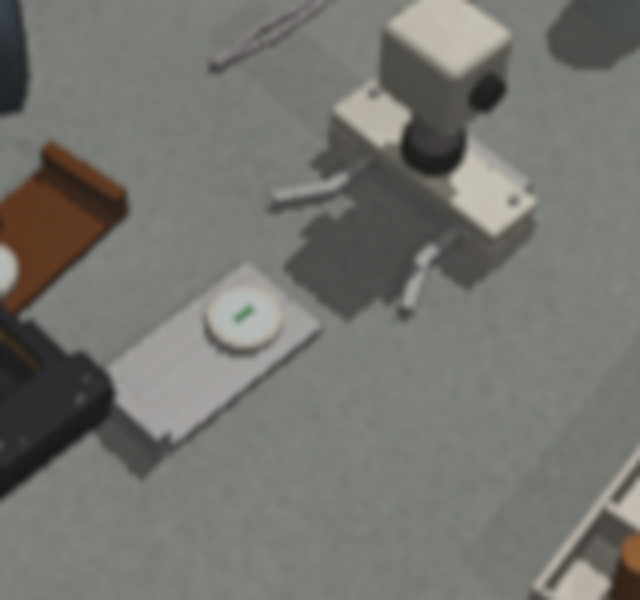

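View pics/t5.png

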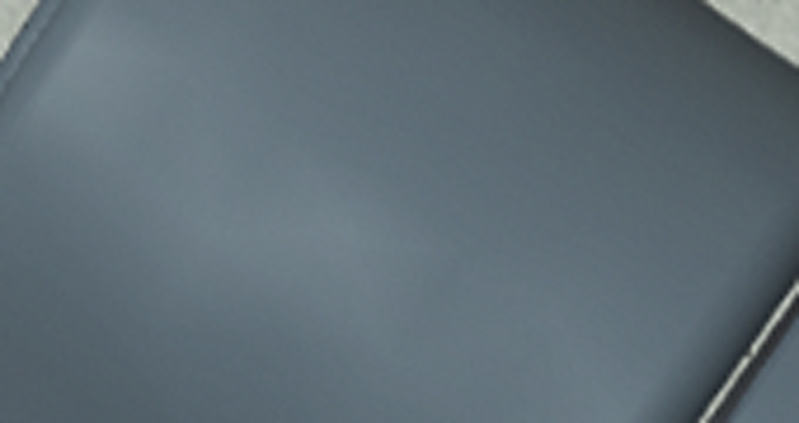

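```bash
python3 - <<'E'
from fit import *
S=capture("scene")
s=lambda a:np.array(a,float)/4+[260,180]-.4
x,r=fit([(S,[(70,35,10),(70,-35,10),(35,0,18)],s([(248,263),(322,325),(244,314)]))],[.57,-.07,1.47])
print(x,r); Bs=np.array([.58022,.12347,np.radians(84.58)])
d=x[:2]-Bs[:2];c,q=np.cos(Bs[2]),np.sin(Bs[2]);print("rel",d@[c,q],d@[-q,c],np.degrees(x[2]-Bs[2]))
P=np.array([(70,35,10),(70,-35,10),(35,0,18),(-70,-35,28),(-70,35,28),(-58,-35,28)])/1e3
def W(x):
    c,s_=np.cos(x[2]),np.sin(x[2]);return np.c_[x[0]+c*P[:,0]-s_*P[:,1],x[1]+s_*P[:,0]+c*P[:,1],P[:,2]]
pred=np.array([*(Bs[:2]+np.array([c,q])*(d@[c,q])),Bs[2]])
crop(S,"s5o.png",260,180,420,330,4,[(p,(0,0,255)) for p in proj(S,W(x))]+[(p,(0,255,0)) for p in proj(S,W(pred))])
E
```

```text
[ 0.5582873  -0.08012071  1.46104674] [-0.1 -0.6  0.   0.1  0.   0.4]
rel -0.20475213436110223 0.0026043081736364868 -0.868188072825855
```

View pics/s5o.png

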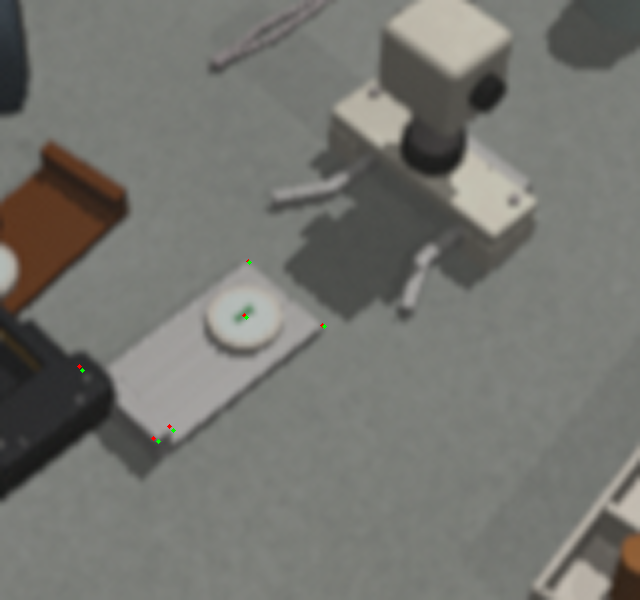

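The carrier is straight in the bridge frame at (-205, about +2) mm, with a yaw under 1°. Next I'll descend behind the lip.

>>> play_rows(rows=[[[0,0.02,0.006,0,0,0,0.034],[0,0.05,0.006,0,0,0,0.034],[0.03,0.058,0.006,0,0,0,0.034],[0.06,0.058,0.006,0,0,0,0.034],[0.08,0.058,0.006,0,0,0,0.034],[0.09,0.058,0.006,0,0,0,0.034],[0.095,0.058,0.006,0,0,0,0.034],[0.095,0.058,0.006,0,0,0,0.034]]])

```text
time_s: 9.25
position: [0.5502, -0.1925, 0.0102]
tcp_rot: [[-0.0, 0.094, 0.996], [0.0, 0.996, -0.094], [-1.0, 0.0, -0.001]]
force: [-0.1, 0.0, -0.3]
opening: 0.384
```

```bash
python3 - <<'E'
from fit import *
S=capture("scene");crop(S,"s6.png",260,180,420,330,4)
gob(-.2845,0,.01,-90);print(inb())
E
```

```text
t 9.3 pos [ 0.5505 -0.1928  0.0108] shift [ 0.0008  0.0326 -0.001 ] turn [0.   0.04 0.02] F [-0.9  0.8 -0.4]
(np.float64(-0.31713097460328404), np.float64(-0.0009667471583821377))
```

View pics/s6.png

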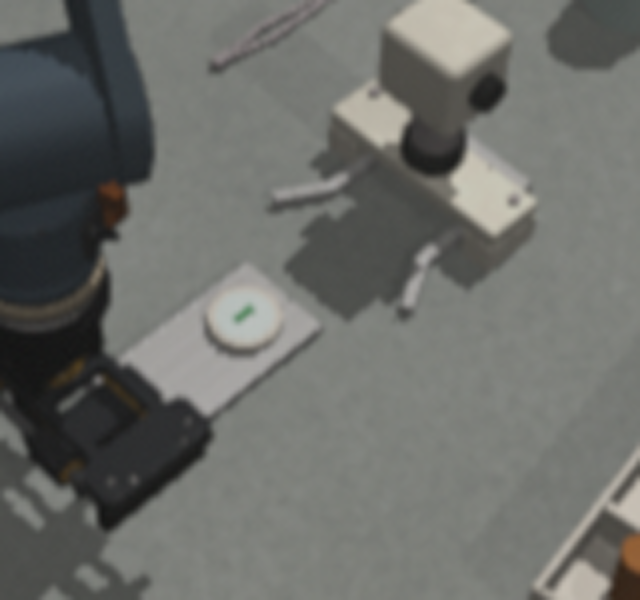

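>>> play_rows(rows=[[[0.001,0.012,-0.001,0,0,0,0.034],[0.001,0.022,-0.001,0,0,0,0.034],[0.001,0.028,-0.001,0,0,0,0.034],[0.001,0.033,-0.001,0,0,0,0.034],[0.001,0.038,-0.001,0,0,0,0.034],[0.001,0.043,-0.001,0,0,0,0.034],[0.001,0.049,-0.001,0,0,0,0.034],[0.001,0.056,-0.001,0,0,0,0.034],[0.001,0.063,-0.001,0,0,0,0.034],[0.001,0.07,-0.001,0,0,0,0.034],[0.001,0.075,-0.001,0,0,0,0.034],[0.001,0.078,-0.001,0,0,0,0.034]]])

```text
time_s: 10.5
position: [0.5572, -0.1149, 0.0099]
tcp_rot: [[0.001, 0.094, 0.996], [-0.001, 0.996, -0.094], [-1.0, -0.001, 0.002]]
force: [-0.2, -4.8, 3.3]
opening: 0.389
```

```bash
python3 - <<'E'
from fit import *
S=capture("scene");crop(S,"s7.png",260,180,420,330,4)
gob(-.1145,0,.01,-90);print(inb())
E
```

```text
t 10.55 pos [ 0.5572 -0.1145  0.0099] shift [-0.0002  0.124  -0.0002] turn [0.01 0.09 0.03] F [ 1.3 -2.7  3.4]
(np.float64(-0.23851394962195635), np.float64(-0.00022756141369137682))
```

View pics/s7.png

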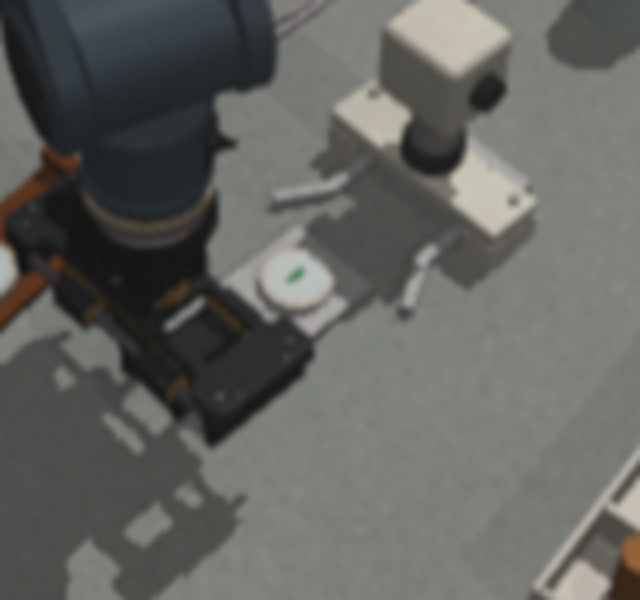

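>>> play_rows(rows=[[[0,0.005,0,0,0,0,0.034],[0,0.011,0,0,0,0,0.034],[0,0.018,0,0,0,0,0.034],[0,0.025,0,0,0,0,0.034],[0,0.032,0,0,0,0,0.034],[0,0.039,0,0,0,0,0.034],[0,0.046,0,0,0,0,0.034],[0,0.053,0,0,0,0,0.034],[0,0.06,0,0,0,0,0.034],[0,0.067,0,0,0,0,0.034],[0,0.073,0,0,0,0,0.034],[0,0.076,0,0,0,0,0.034]]])

```text
time_s: 11.75
position: [0.5639, -0.0392, 0.0098]
tcp_rot: [[0.001, 0.094, 0.996], [-0.001, 0.996, -0.094], [-1.0, -0.001, 0.001]]
force: [-0.6, -6.4, 4.7]
opening: 0.391
```

```bash
python3 - <<'E'
from fit import *
S=capture("scene");crop(S,"s8.png",260,180,420,330,4)
gob(-.1145,0,.01,-90);print(inb())
E
```

```text
t 11.8 pos [ 0.564  -0.0388  0.0098] shift [-0.0002  0.0481  0.0001] turn [0.01 0.04 0.02] F [ 0.4 -4.   2.4]
(np.float64(-0.16256467742759118), np.float64(0.00012398306687186371))
```

View pics/s8.png

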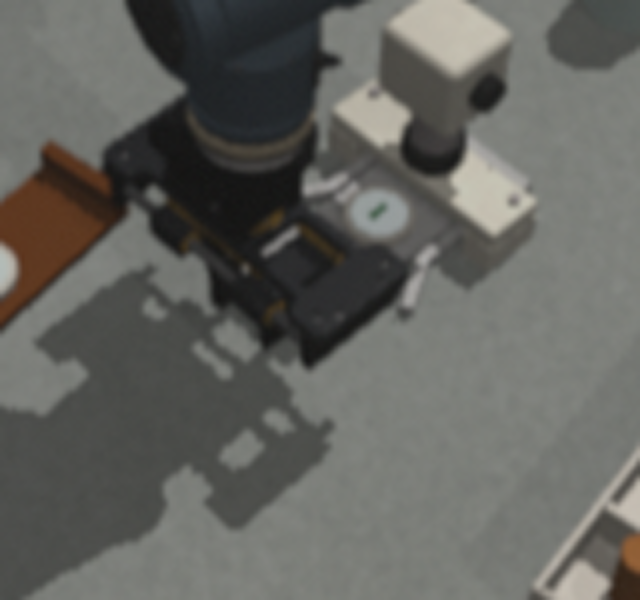

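The carrier is cleanly between the rails, so I'll continue slowly towards the stop.

>>> play_rows(rows=[[[0,0.004,0,0,0,0,0.034],[0,0.009,0,0,0,0,0.034],[0,0.014,0,0,0,0,0.034],[0,0.019,0,0,0,0,0.034],[0,0.024,0,0,0,0,0.034],[0,0.029,0,0,0,0,0.034],[0,0.033,0,0,0,0,0.034],[0,0.036,0,0,0,0,0.034],[0,0.039,0,0,0,0,0.034],[0,0.041,0,0,0,0,0.034],[0,0.042,0,0,0,0,0.034]]])

```text
time_s: 12.9
position: [0.5676, 0.0023, 0.0097]
tcp_rot: [[-0.0, 0.094, 0.996], [-0.001, 0.996, -0.094], [-1.0, -0.001, 0.0]]
force: [-0.8, -5.8, 5.4]
opening: 0.392
```

```bash
python3 - <<'E'
from fit import *
S=capture("scene");crop(S,"s9.png",260,180,420,330,4)
gob(-.1145,0,.01,-90);print(inb())
E
```

```text
t 12.95 pos [0.5676 0.0024 0.0097] shift [-0.0003  0.0067  0.0004] turn [0.   0.   0.04] F [ 0.2 -5.6  5.6]
(np.float64(-0.1212213880846291), np.float64(0.0003742343294604393))
```

View pics/s9.png

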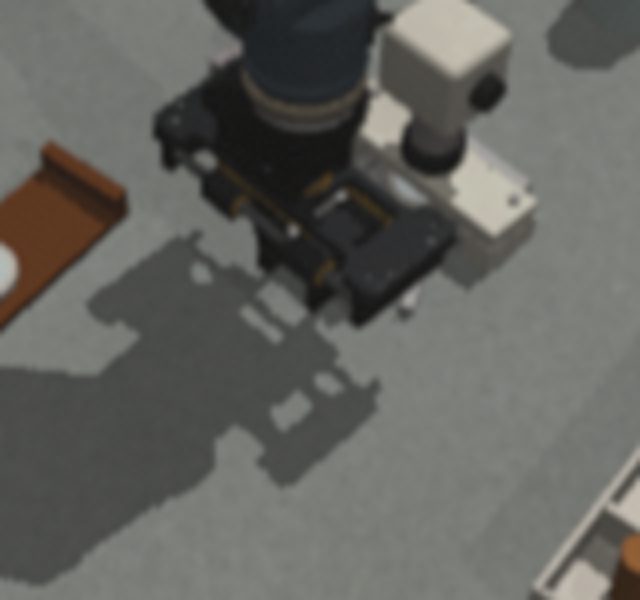

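>>> play_rows(rows=[[[0,0.001,0,0,0,0,0.034],[0,0.002,0,0,0,0,0.034],[0,0.003,0,0,0,0,0.034],[0,0.004,0,0,0,0,0.034],[0,0.005,0,0,0,0,0.034],[0,0.005,0,0,0,0,0.034]]])

```text
time_s: 13.55
position: [0.568, 0.0072, 0.0097]
tcp_rot: [[-0.0, 0.094, 0.996], [-0.001, 0.996, -0.094], [-1.0, -0.001, -0.0]]
force: [-0.3, -6.1, 5.4]
opening: 0.391
```

>>> play_rows(rows=[[[0,0.001,0,0,0,0,0.034],[0,0.002,0,0,0,0,0.034],[0,0.003,0,0,0,0,0.034],[0,0.003,0,0,0,0,0.034]]])

```text
time_s: 13.95
position: [0.5682, 0.0095, 0.0097]
tcp_rot: [[-0.0, 0.093, 0.996], [-0.002, 0.996, -0.093], [-1.0, -0.002, -0.0]]
force: [-0.2, -8.8, 4.9]
opening: 0.391
```

>>> play_rows(rows=[[[0,0.001,0,0,0,0,0.034],[0,0.002,0,0,0,0,0.034],[0,0.002,0,0,0,0,0.034]]])

```text
time_s: 14.25
position: [0.5682, 0.0096, 0.0098]
tcp_rot: [[-0.001, 0.092, 0.996], [-0.004, 0.996, -0.092], [-1.0, -0.004, -0.001]]
force: [-3.5, -15.4, 6.1]
opening: 0.39
```

The push has stalled at bridge x ≈ -114 mm, where it was expected, with the force rising to 15 N. I'll press briefly once more to seat the carrier, then back away and up.

>>> play_rows(rows=[[[0,0.001,0,0,0,0,0.034],[0,0.001,0,0,0,0,0.034],[0,-0.001,0,0,0,0,0.034],[0,-0.004,0,0,0,0,0.034],[0,-0.015,0,0,0,0,0.034],[0,-0.04,0,0,0,0,0.03],[0,-0.07,0,0,0,0,0.02],[0,-0.11,0,0,0,0,0.01],[0,-0.15,0,0,0,0,0],[-0.04,-0.18,0,0,0,0,0],[-0.08,-0.2,0,0,0,0,0],[-0.12,-0.2,0,0,0,0,0]]])

```text
time_s: 15.45
position: [0.549, -0.1889, 0.1297]
tcp_rot: [[-0.001, 0.098, 0.995], [0.001, 0.995, -0.098], [-1.0, 0.001, -0.001]]
force: [-0.2, -0.7, 0.4]
opening: 0.011
```

```bash
python3 - <<'E'
from fit import *
S=capture("scene");crop(S,"s10.png",260,180,420,330,4)
T=capture("top");cv2.imwrite("pics/t10.png",T["pixels"][:,:,::-1])
go(.4706,-.365,.09,0)
go(.4706,-.365,.09,-38)
E
```

```text
t 15.55 pos [ 0.5526 -0.1886  0.1342] shift [ 0.0441 -0.1833 -0.0651] turn [-5.49  0.52  0.19] F [0.6 0.7 0.1]
t 15.55 pos [ 0.5526 -0.1886  0.1342] shift [ 0.0441 -0.1833 -0.0651] turn [3.251e+01 5.600e-01 1.000e-02] F [0.6 0.7 0.1]
```

View pics/s10.png

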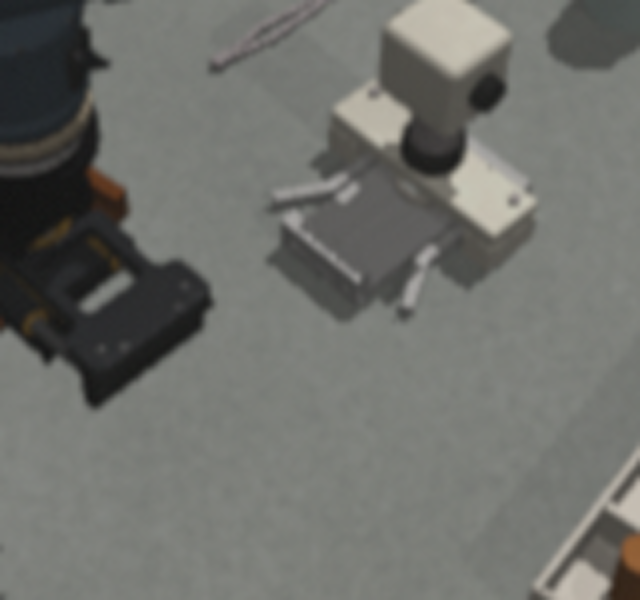

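View pics/t10.png

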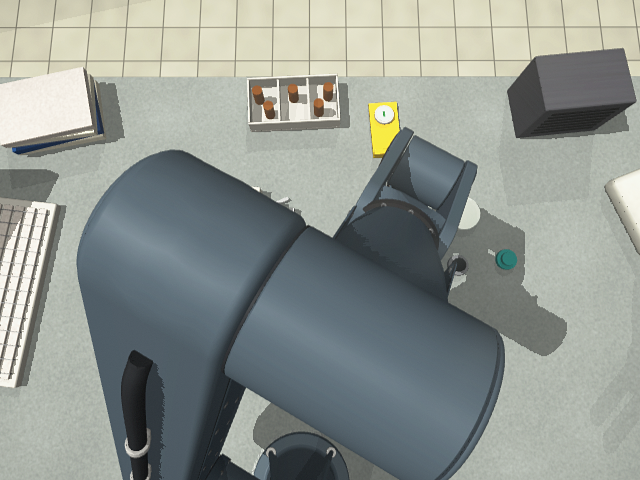

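```bash
python3 - <<'E'
from fit import *
S=capture("scene");Bs=np.array([.58022,.12347,np.radians(84.58)])
c,q=np.cos(Bs[2]),np.sin(Bs[2])
P=np.array([(-105,35,28),(-105,-35,28),(-93,35,28),(-93,-35,28),(-105,-35,0),(-105,35,0)])/1e3
W=np.c_[Bs[0]+c*P[:,0]-q*P[:,1],Bs[1]+q*P[:,0]+c*P[:,1],P[:,2]]
crop(S,"s10o.png",310,200,400,280,7,[(p,(0,0,255)) for p in proj(S,W)])
E
```

```text
(no output)
```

View pics/s10o.png

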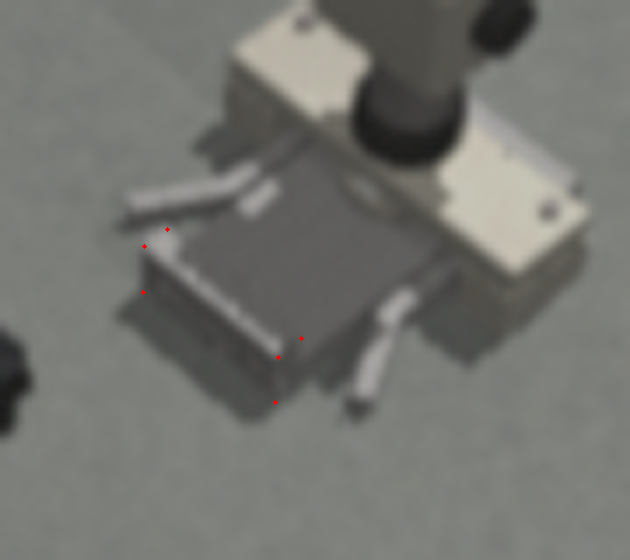

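The carrier's lip matches the predicted home position to within a pixel. Next is the shutter.

>>> play_rows(rows=[[[0,-0.03,-0.01,0,0,0,0],[0,-0.07,-0.025,0,0,0,0],[0,-0.11,-0.04,0,0,0,0],[0,-0.15,-0.055,0,0,0,0],[0,-0.183,-0.065,0,0,0,0],[0.03,-0.183,-0.065,0,0,0,0],[0.044,-0.183,-0.065,0,0,0,0],[0.064,-0.183,-0.065,0,0,0,0],[0.064,-0.183,-0.065,0,0,0,0],[0.064,-0.183,-0.065,0,0,0,0]]])

```text
time_s: 16.6
position: [0.4675, -0.3606, 0.0643]
tcp_rot: [[-0.002, 0.093, 0.996], [0.003, 0.996, -0.093], [-1.0, 0.003, -0.003]]
force: [0.5, -0.1, -0.6]
opening: 0.001
```

```bash
python3 - <<'E'
from fit import *
go(.4706,-.365,.03,-5.38)
S=capture("scene");crop(S,"s11.png",140,270,260,370,6)
T=capture("top");crop(T,"t11.png",400,140,530,290,4)
E
```

```text
t 16.6 pos [ 0.4675 -0.3606  0.0643] shift [ 0.0343 -0.0042  0.0036] turn [ 0.07 -0.15 -0.16] F [ 0.5 -0.1 -0.6]
```

View pics/s11.png

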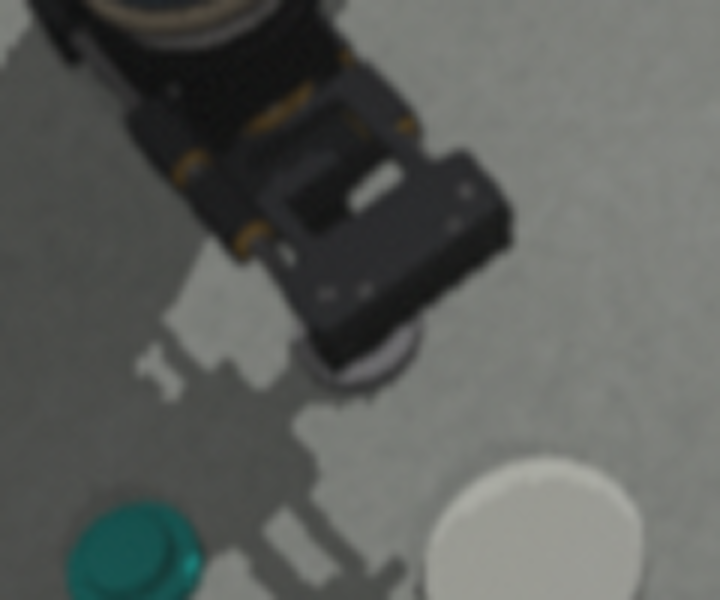

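View pics/t11.png

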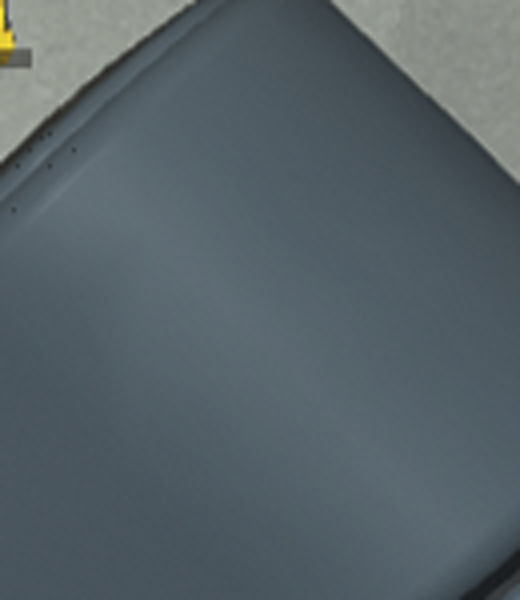

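>>> play_rows(rows=[[[0.01,-0.004,0.003,0,0,0,0],[0.02,-0.004,0.003,0,0,0,0],[0.028,-0.004,0.003,0,0,0,0],[0.032,-0.004,0.003,0,0,0,0],[0.034,-0.004,0.003,0,0,0,0],[0.036,-0.004,0.003,0,0,0,0],[0.036,-0.004,0.003,0,0,0,0]]])

```text
time_s: 17.4
position: [0.4704, -0.3668, 0.0293]
tcp_rot: [[-0.0, 0.094, 0.996], [0.0, 0.996, -0.094], [-1.0, 0.0, -0.0]]
force: [0.7, -0.6, -0.8]
opening: 0.007
```

>>> play_rows(rows=[[[0.001,0,0,0,0,0,0],[0.002,0,0,0,0,0,0],[0.003,0,0,0,0,0,0],[0.004,0,0,0,0,0,0],[0.004,0,0,0,0,0,0]]])

```text
time_s: 17.9
position: [0.4704, -0.3667, 0.0253]
tcp_rot: [[-0.0, 0.094, 0.996], [0.0, 0.996, -0.094], [-1.0, 0.0, -0.0]]
force: [0.4, 0.3, -0.7]
opening: 0.005
```

>>> play_rows(rows=[[[0.001,0,0,0,0,0,0],[0.002,0,0,0,0,0,0],[0.003,0,0,0,0,0,0],[0.004,0,0,0,0,0,0],[0.004,0,0,0,0,0,0]]])

```text
time_s: 18.4
position: [0.4704, -0.3668, 0.0215]
tcp_rot: [[0.0, 0.094, 0.996], [-0.0, 0.996, -0.094], [-1.0, -0.0, 0.0]]
force: [0.8, 1.0, 0.9]
opening: 0.001
```

>>> play_rows(rows=[[[0.001,0,0,0,0,0,0],[0.002,0,0,0,0,0,0],[0.003,0,0,0,0,0,0],[0.003,0,0,0,0,0,0]]])

```text
time_s: 18.8
position: [0.4704, -0.3668, 0.0185]
tcp_rot: [[0.0, 0.094, 0.996], [-0.0, 0.996, -0.094], [-1.0, -0.0, 0.0]]
force: [-0.7, 0.8, 3.1]
opening: 0.004
```

Contact is starting at about 3 N, which puts the button top near 21–22 mm. I'll keep pressing down to the hard end.

>>> play_rows(rows=[[[0.001,0,0,0,0,0,0],[0.002,0,0,0,0,0,0],[0.003,0,0,0,0,0,0],[0.003,0,0,0,0,0,0]]])

```text
time_s: 19.2
position: [0.4704, -0.3668, 0.0163]
tcp_rot: [[0.0, 0.094, 0.996], [-0.0, 0.996, -0.094], [-1.0, -0.0, 0.0]]
force: [-1.5, 1.2, 9.8]
opening: 0.006
```

>>> play_rows(rows=[[[0.001,0,0,0,0,0,0],[0.0015,0,0,0,0,0,0],[0.0015,0,0,0,0,0,0],[0.0015,0,0,0,0,0,0]]])

```text
time_s: 19.6
position: [0.4705, -0.3668, 0.0162]
tcp_rot: [[0.0, 0.094, 0.996], [-0.001, 0.996, -0.094], [-1.0, -0.001, 0.0]]
force: [-3.2, 3.1, 18.0]
opening: 0.004
```

The button is hard against its end at 18 N, about 6 mm down. I'll release it and move clear.

>>> play_rows(rows=[[[-0.003,0,0,0,0,0,0],[-0.01,0,0,0,0,0,0],[-0.03,0,0,0,0,0,0],[-0.07,0,0,0,0,0,0],[-0.11,0,0,0,0,0,0],[-0.15,0,0,0,0,0,0],[-0.19,0,0,0,0,0,0],[-0.2,-0.04,0,0,0,0,0],[-0.2,-0.08,0,0,0,0,0],[-0.2,-0.12,0,0,0,0,0],[-0.2,-0.12,0,0,0,0,0],[-0.2,-0.12,0,0,0,0,0]]])

```text
time_s: 20.8
position: [0.4585, -0.4866, 0.2129]
tcp_rot: [[-0.001, 0.096, 0.995], [0.002, 0.995, -0.096], [-1.0, 0.002, -0.001]]
force: [-0.6, 0.6, -0.8]
opening: 0.006
```

```bash
python3 - <<'E'
from fit import *
for k in("top","scene"):
    c=capture(k);cv2.imwrite(f"pics/{k}12.png",c["pixels"][:,:,::-1])
print(read_state()["force"])
E
```

```text
[-0.13784723 -0.12550851  0.24534383]
```

View pics/scene12.png

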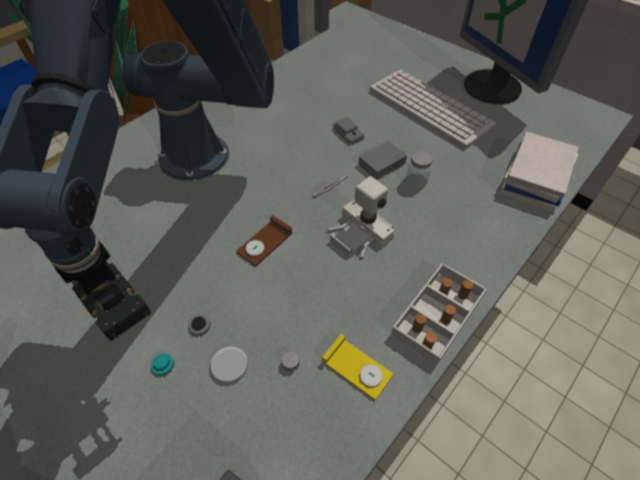

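View pics/top12.png

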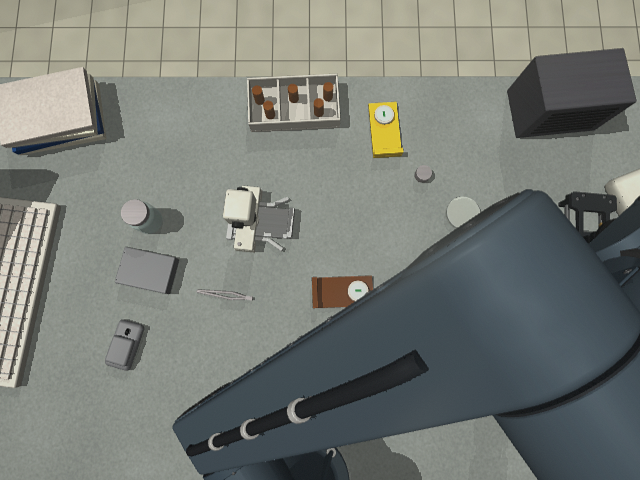

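The final views show the carrier home at (355,237) in the scene view and (275,222) in the top view. The black button at (199,323) is released, the robot is clear, and every other item is at its starting pixel.

```bash
python3 -c "
from rig import *
print(hand_in())"
```

```text
the job is handed in; nothing more can be done
None
```

The silver carrier is home against the stop, and the shutter was then pressed fully down and released. I handed the job in at about 21 s of the 64 s allowed.

- **Carrier:** I first squared it to the rails by pushing its long side with the spread fingers, because it started about 10° and 27 mm out of line. I then pushed the lip with two fingers until it stalled against the stop. The force rose to about 15 N, with the TCP at bridge x ≈ -114 mm against the -114.5 mm expected. In the scene picture, the lip matched the predicted home position to within a pixel.
- **Shutter:** I pressed the black button to its hard end after the carrier was home. It took about 6 mm of travel and ended at 18 N, then I lifted off.
- **Last checks:** The force on the tool is about zero and the robot is touching nothing. The bridge, the look-alikes and the other items look unmoved. The top view of the shutter area was blocked by the arm, so the shutter and turquoise look-alike were only checked in the scene view. No check failed. The two cameras disagreed by about 1–2 mm, which is within their calibration.

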